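# Roll a sample tube home in its cradle and latch the keeper bar

### The job

Pick up the hand pusher and use its blade to roll the sample tube gently along the cradle's rails, without touching the tube with the hand or lifting it, until it drops into the sunken seat against the end stop, while the keeper bar is still open. Then swing the keeper bar across behind the tube until it snaps shut past its catch. Finish with the pusher standing on its feet on the bare worktop, let go, and leave the other bench things where they are.

Things in the scene. Friction and masses are not known exactly. Their poses are not given: they have to be found in the camera images.
- cradle: Fixed grey metal cradle on 4 mm feet, 285 mm long, 140 wide (190 at the seat end). Origin under the base plate, 4 mm above the worktop; x = rolling direction, to the seat, z up. Base 8 mm thick, x -150 to +135 mm. White rails at y = -35 and +35 mm, tops at z = 16 mm, lips 4 mm higher at the first 6 mm. Guide walls to z = 26 mm at y = -65 and +65 mm. End stop's face at x = +117 mm, top z = 42 mm.
- seat (a point): Where the tube's middle lies when it is home: x = +96, y = 0, z = 33.5 mm in the cradle's frame, same axes. The seat is the end of the rails beyond x = +85 mm, where their tops are 2.5 mm lower; the tube drops in there against the end stop.
- tube: Closed round sample tube, white with a ribbed grey screw cap flush with it, 40 mm in diameter, 120 mm long, about 150 g. Origin at its middle, y along the tube. It lies across the two rails (axis 40 mm above the worktop) in the first half of the cradle and turns about y as it rolls. It soon stops when no longer pushed.
- pusher: Loose hand pusher like a small rake, about 120 g, standing on blade and foot. Origin on the underside, below the place to grip; x points to the blade, z up. Black blade 80 mm wide (y), 44 mm high, front face at x = +75 mm, 6 mm thick. Aluminium handle bar along x from -60 to +69 mm, 18 mm wide, z = 18 to 34 mm. Black rear foot at x = -66 to -58 mm, 54 mm wide, 34 mm high.
- keeper_hinge (a point): Upright hinge axis of the keeper bar, at x = +70, y = -82 mm of the cradle, 54 mm above the worktop (height of the bar's axis); hinge head 10 mm in radius, top at 64 mm. The steel bar is 12 mm thick and 168 mm long.
- keeper (a joint): Keeper bar's angle: 0 = shut (bar along the cradle's +y, across the rails), growing as it opens (counter-clockwise from above; at 1.57 it points along the cradle's -x, outside the guide wall). Limits 0 and 2.0. Stays where left (about 0.3 N at the knob moves it). From 0.12 rad it rides over the catch ball (about 2 N at the knob); from about 0.05 it snaps shut by itself.
- keeper_knob (a point): Centre of the top of the upright black knob on the keeper bar, 14 mm in diameter, 125 mm from the hinge; its top is 97 mm above the worktop and 37 mm above the bar. Push or pinch it to swing the bar.
- catch_ball (a point): Steel spring ball of the catch, 16 mm in diameter, on a dark block 38 mm high at x = +61, y = +75 mm of the cradle; the point is the ball's centre, 43 mm above the worktop.
- beaker: Glass beaker, 53 mm wide, 69 mm high, a bystander beyond the cradle. Origin at its underside.
- canister: Plastic canister with a black lid, 38 mm in diameter, 57 mm high, a bystander beyond the cradle. Origin at its underside.
- dropper_bottle: Dropper bottle, 31 mm wide, 84 mm high, a bystander beyond the cradle. Origin at its underside.

How it is judged:
On the way, in this order (a step that is already met when the one before it is completed fails the run):
1. the pusher touches the tube, still short of the seat (contact force between pusher and tube above 0.02 N and x of tube in the frame of seat below -0.03 m).
2. the tube lies in the seat while the keeper bar is still open (more than 0.8 rad) (distance between tube and seat below 0.007 m and value of joint keeper above 0.8 rad), for 0.2 s.
3. the keeper bar is snapped shut behind the tube (value of joint keeper below 0.035 rad and distance between tube and seat below 0.007 m), for 0.2 s.
At the end, for the whole second after the job is handed in: The tube's middle is within 7 mm of the seat point and at rest, the keeper bar is shut (under 0.035 rad), and the pusher stands still on its feet on the bare worktop (origin within 5 mm of its height, tilt under 0.06 rad) (all of step 3 and linear speed of each of tube, pusher below 0.02 m/s and height (world z) of pusher between -0.005 and 0.005 m and angle between pusher's own z axis and vertical below 0.06 rad); the robot touches nothing.
It fails at once if the fingers or the arm touch the tube (contact force between any of the fingers, the arm and tube above 0.3 N).
It fails at once if the tube is not rolled gently: it goes faster than 0.35 m/s (linear speed of tube above 0.35 m/s).
It fails at once if the tube is lifted off the rails (middle more than 55 mm above the worktop) (height (world z) of tube above 0.055 m).
It fails at once if a bystander (beaker, canister, dropper bottle) is shifted by more than 30 mm (distance of any of beaker, canister, dropper_bottle from where it was at the start of the episode above 0.03 m).
It also fails if it takes over 70 s, if anything falls off the work surface, if the arm or the gripper's body presses on something with over 40 N, if the wrist force passes 120 N, or if a joint passes its speed limit or range.

### The arm

A 6-joint arm with a two-finger parallel gripper is mounted at the origin on a cart in front of the work surface, level with it; the furniture and walls round the work are solid. World frame = base frame: x ahead of the robot, y to its left, z up, the work surface at z = 0. Lengths are in m, angles in rad, forces in N, time in s.
With the tool pointing down it reaches from about 0.25 to 0.775 m from the base axis. Payload 4 kg.
Tool frame: the origin (TCP) lies at the very end of the fingers, on their centre line; the grasp point (between the pads) lies 19 mm behind it (robot.hold_point_z is the distance from the TCP to the grasp point, in m); z points along the fingers, y is the line along which they close (so a half turn about z gives the same grasp; the last joint's range is limited). The gripper opens to 94 mm and grips with 3 to 60 N. Pads are 16 mm wide; open, the fingers measure 119 mm over their backs; the gripper's body (75 mm by 177 mm) begins 78 mm behind the grasp point.
Start: joints at [1.21, 0.087, 1.371, -0, 1.684, -0.103], TCP at [0.14, 0.532, 0.179] pointing down, gripper open.
Joint ranges: [-3.1, 3.1], [-0.76, 2.03], [0.27, 2.55], [-1.08, 4.22], [0.17, 2.65], [-2.57, 2.57]. Speed limits (rad/s): [2.79, 2.79, 3.14, 3.14, 3.14, 3.14].

### API

Orientations are given as [roll, pitch, yaw] about the fixed x, y, z axes, in that order (R = Rz(yaw) Ry(pitch) Rx(roll)).
In Python, from bench import robot gives the robot as it stands.
- The arm moves only by the tool carry_out, never from a script. Its argument "steps" is a list of rows, each a list of 3 entries, a list of its own where there are three numbers: the shift along the tool's x, y, z in m, then the turn about the tool's z in units of 10 degrees (1.0 is 10 degrees), then the closure, from -1 (fully open) to 1 (shut). In form: [[[tx, ty, tz], roll, jaw], ...]. A call has 1 to 10 rows; each row is the pose to reach, as a shift and turn from the pose commanded when the call began, along the tool's axes at that moment; what a row does not reach only later rows make up. A row lasts 1/8 s, in which the tool goes at most 62.5 mm and 10.7 degrees, less where a joint would pass 70% of its speed; a pose out of reach is approached as far as the arm can. A call with a gripper value outside its range is refused whole. The fingers move at their own pace and stop on an object; the grip force is fixed at half the most. Time passes only in rows, so rows that repeat a pose let the fingers close. It gives the time, the measured TCP pose, the force, the opening and the grip force at its end, in the units of the state.
- robot.get_obs(): the state, without advancing time (a new reading comes with each control period).
- robot.snapshot(name): name is "scene" or "top"; returns a dict with "image" (480x640x3 uint8, red, green, blue), "z_map" (480x640 float32, m along the optical axis (not along the pixel's ray), 0 where there is no reading), "mtx" (3x3 intrinsics, pixels), "R" (3x3) and "t" (3): a world point X has camera coordinates R X + t. Camera axes: x right, y down, z forward; pixel columns grow to the right and rows downward; lengths in m; the calibration is good to about 2 mm. A picture is of the moment at which its call begins.
- robot.close_job(): hands the job in; it is judged then, once.
The state is a dict: "time": time; "joint_positions": joint angles; "qvel": joint speeds; "joint_torque": joint torques, N m; "tool_pos": TCP position; "ee_rot": TCP orientation; "wrist_force": force on the tool from outside, world axes, zero at the start; "wrist_torque": the same for the moment, N m; "width": finger opening in m; "finger_force": force on a finger pad.
Only numpy, scipy, OpenCV 4.12 (cv2) and the standard library are available. Lean on these libraries where they do the work, as an engineer would, in place of code of your own. Each camera call takes 0.05 s, during which the arm holds its last target. There are 200 camera calls.

## Working session

There is one attempt and no reset: what is moved stays moved. The work goes in short steps, Python scripts to look and compute and a tool call to move; the robot and the scene stay as the last step left them, time stands still between calls to the robot, and variables do not carry over. Pictures are saved under pics/ and viewed, at most 10 in all, crops included, and the job is handed in when it is done.

Besides the shell and the picture viewer there is one more tool, called as name([rows], argument=value, ...), one row to a line, values as JSON. carry_out: Moves the arm, as the interface text tells. Its arguments: {"type":"object","properties":{"steps":{"type":"array","items":{"type":"array"}}},"required":["steps"]}

```bash
ls; mkdir -p pics
python3 - <<'E'
from bench import robot
import cv2,numpy as np
for n in("scene","top"):
    s=robot.snapshot(n);cv2.imwrite(f"pics/{n}0.png",s["image"][:,:,::-1]);np.savez(f"{n}0.npz",**s)
    print(n,s["R"].round(3).tolist(),s["t"].round(3),s["mtx"].tolist())
o=robot.get_obs();print({k:np.round(v,3).tolist() for k,v in o.items()})
E
```

```text
pics
scene [[0.865, -0.501, -0.015], [-0.373, -0.623, -0.688], [0.335, 0.601, -0.726]] [-0.452  0.393  0.791] [[472.7660877483477, 0.0, 313.0255037571793], [0.0, 472.7660877483477, 238.50448980575123], [0.0, 0.0, 1.0]]
top [[-0.0, -1.0, -0.023], [-0.99, 0.004, -0.144], [0.144, 0.023, -0.989]] [0.158 0.606 1.359] [[607.6972385263515, 0.0, 319.46871544092335], [0.0, 607.6972385263515, 227.7965745504303], [0.0, 0.0, 1.0]]
{'time': 0.1, 'joint_positions': [1.21, 0.088, 1.372, -0.0, 1.684, -0.103], 'qvel': [-0.002, -0.001, -0.004, -0.0, -0.0, 0.001], 'joint_torque': [0.001, -34.125, -30.33, 0.072, 0.03, -0.0], 'tool_pos': [0.14, 0.531, 0.178], 'ee_rot': [-3.14, -0.0, 2.884], 'wrist_force': [-0.519, 0.393, -0.758], 'wrist_torque': [0.009, 0.016, -0.041], 'finger_force': 0.0, 'width': 0.094}
```

View pics/top0.png

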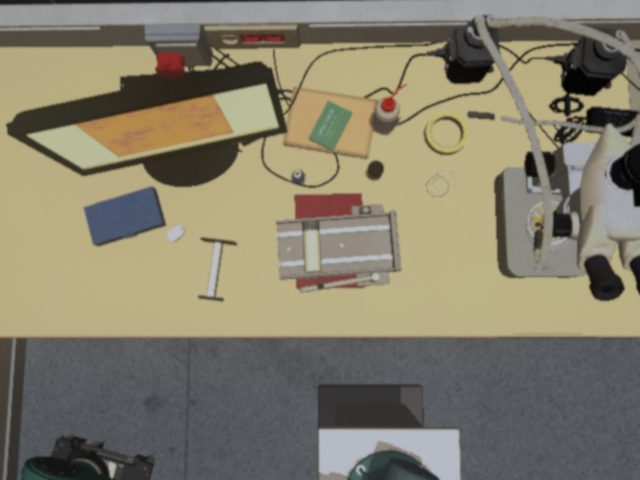

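View pics/scene0.png

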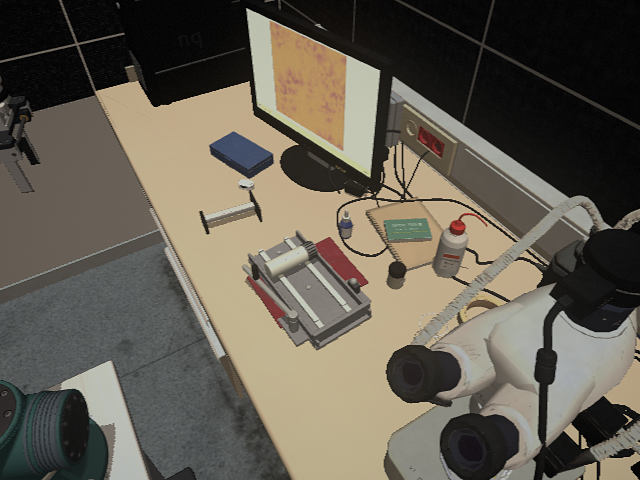

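```bash
cat > h.py <<'E'
import numpy as np,cv2
def world(s):
    v,u=np.mgrid[0:480,0:640];z=s["z_map"];K=s["mtx"]
    c=np.stack([(u-K[0,2])/K[0,0]*z,(v-K[1,2])/K[1,1]*z,z],-1)
    return (c-s["t"])@s["R"]
def proj(s,X):
    c=np.atleast_2d(X)@s["R"].T+s["t"];p=c@s["mtx"].T;return p[:,:2]/p[:,2:]
E
python3 - <<'E'
from h import *
s=np.load("top0.npz");W=world(s)
a=s["image"][180:310,190:420,::-1];h=np.clip(W[180:310,190:420,2]*255/0.11,0,255).astype('uint8')
f=lambda i:cv2.resize(i,None,fx=3.4,fy=2.3*1.0,interpolation=cv2.INTER_NEAREST)
f=lambda i:cv2.resize(i,(782,300*130//130),interpolation=cv2.INTER_NEAREST)
cv2.imwrite("pics/c.png",np.vstack([f(a),f(cv2.applyColorMap(h,cv2.COLORMAP_JET))]))
# pusher points
m=np.zeros((480,640),bool);m[230:305,195:242]=1
P=W[m&(W[...,2]>.015)&(W[...,2]<.07)]
print(len(P),cv2.minAreaRect(P[:,:2].astype('f4')))
H=P[abs(P[:,2]-.034)<.006];print(len(H),np.percentile(P[:,2],[5,50,95]))
for n,b in(("bladeTop",slice(232,246)),("footTop",slice(290,304))):
    q=W[b,195:242].reshape(-1,3);q=q[(q[:,2]>.02)];print(n,len(q),q.mean(0).round(4),np.median(q[:,2]),cv2.minAreaRect(q[:,:2].astype('f4')))
# cradle
m[:]=0;m[200:295,270:410]=1
for lo,hi in((.009,.016),(.017,.023),(.027,.033),(.043,.049),(.05,.07),(.08,.11)):
    q=W[m&(W[...,2]>lo)&(W[...,2]<hi)]
    if len(q)>3:print(lo,hi,len(q),cv2.minAreaRect(q[:,:2].astype('f4')),q.mean(0).round(4))
for u,v in((312,245),(376,279),(379,275),(312,287),(368,210)):print(u,v,W[v,u].round(4))
E
```

```text
665 ((0.5126720070838928, 0.40257149934768677), (0.0808863714337349, 0.14103323221206665), 83.1065444946289)
506 [0.02520332 0.0335288  0.04460076]
bladeTop 152 [0.5739 0.3886 0.0669] 0.04125802315329964 ((0.5084754824638367, 0.2712060809135437), (0.3590381443500519, 0.03407420963048935), 60.08841323852539)
footTop 144 [0.4494 0.4012 0.0719] 0.03312138091406514 ((0.43645238876342773, 0.279368132352829), (0.31635257601737976, 0.022875677794218063), 82.39745330810547)
0.009 0.016 3572 ((0.5711997151374817, 0.10554768145084381), (0.22775673866271973, 0.2997821569442749), 3.6623916625976562) [0.5688 0.1034 0.0122]
0.017 0.023 904 ((0.5665487051010132, 0.11436203122138977), (0.18209950625896454, 0.28175088763237), 5.1833953857421875) [0.5721 0.1132 0.0196]
0.027 0.033 416 ((0.5600277185440063, 0.11210933327674866), (0.16223134100437164, 0.2801932692527771), 3.602651834487915) [0.5673 0.1103 0.0298]
0.043 0.049 315 ((0.5645891427993774, 0.08671126514673233), (0.17267505824565887, 0.2283472716808319), 9.573075294494629) [0.5795 0.0488 0.046 ]
0.05 0.07 1155 ((0.5602322220802307, 0.09471791982650757), (0.1701394021511078, 0.23826229572296143), 8.656039237976074) [0.536  0.1464 0.0576]
0.08 0.11 34 ((0.47176411747932434, 0.15319646894931793), (0.011029521003365517, 0.013383754529058933), 89.48999786376953) [0.4713 0.1534 0.0951]
312 245 [0.5646 0.1734 0.0573]
376 279 [0.4865 0.029  0.0631]
379 275 [0.4956 0.022  0.0619]
312 287 [0.4691 0.1732 0.0574]
368 210 [0.6473 0.044  0.0454]
```

View pics/c.png

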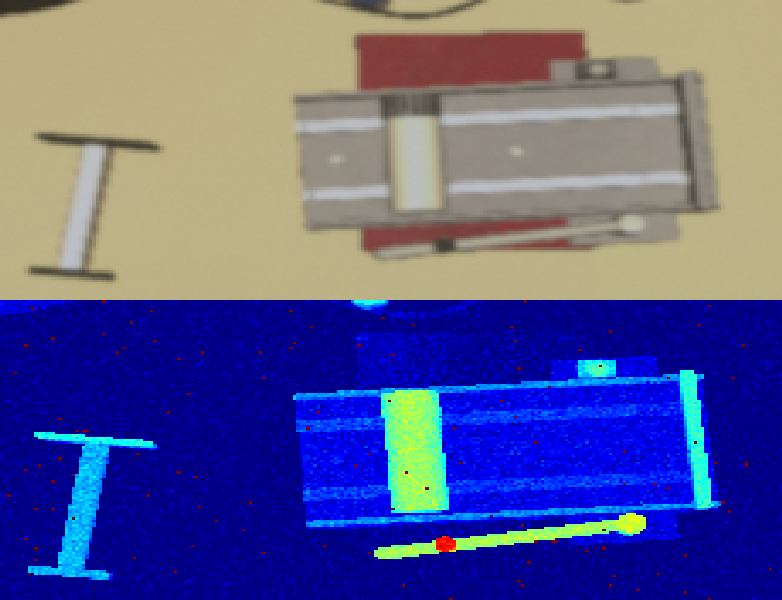

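Run:
```python
from h import *
s=np.load("top0.npz");W=world(s)
def reg(u0,u1,v0,v1,lo,hi):
    q=W[v0:v1,u0:u1].reshape(-1,3);return q[(q[:,2]>lo)&(q[:,2]<hi)]
def line(q):
    vx,vy,x,y=cv2.fitLine(q[:,:2].astype('f4'),cv2.DIST_HUBER,0,.001,.001).ravel()
    return np.degrees(np.arctan2(vy,vx)),x,y,np.median(q[:,2]),len(q)
es=reg(384,406,208,272,.042,.052);print("stop",line(es),cv2.minAreaRect(es[:,:2].astype('f4')))
for n,v in(("wallfar",(215,226)),("wallnear",(268,282))):
    q=reg(280,382,*v,.024,.036) if n=="wallfar" else reg(282,300,268,284,.024,.036)
    print(n,line(q))
nw=reg(282,392,266,282,.025,.035);print("nw",line(nw))
t=reg(298,326,214,274,.050,.064);print("tube",line(t),cv2.minAreaRect(t[:,:2].astype('f4')),t.mean(0))
b=reg(298,392,270,294,.050,.0605);print("bar",line(b),cv2.minAreaRect(b[:,:2].astype('f4')))
print("hinge",reg(370,384,268,284,.0605,.07).mean(0),"knob",reg(310,326,280,292,.085,.11).mean(0))
print("catchblk",reg(358,374,202,216,.035,.055).mean(0))
hd=reg(203,228,244,295,.025,.04);print("handle",line(hd),hd.mean(0))
bl=reg(198,240,234,246,.037,.052);print("blade",line(bl),cv2.minAreaRect(bl[:,:2].astype('f4')),bl.mean(0))
ft=reg(196,228,292,304,.025,.04);print("foot",line(ft),cv2.minAreaRect(ft[:,:2].astype('f4')))
for n,r in(("bottle",(290,305,166,186)),("can",(364,386,158,182)),("bk",(420,460,165,200))):
    q=reg(*r,.02,.12);print(n,len(q),q.mean(0).round(3) if len(q) else '')
```

```text
stop (np.float32(3.9734678), np.float32(0.57892114), np.float32(-0.0153938215), np.float64(0.04577913327098533), 236) ((0.5786663889884949, -0.015571131370961666), (0.1373893916606903, 0.010400688275694847), 4.161815643310547)
wallfar (np.float32(-86.439705), np.float32(0.631769), np.float32(0.15006435), np.float64(0.029733310077912297), 201)
wallnear (np.float32(-85.988914), np.float32(0.49697083), np.float32(0.22384758), np.float64(0.029169850932878646), 46)
nw (np.float32(-86.243675), np.float32(0.5040965), np.float32(0.11725191), np.float64(0.029405855242132923), 253)
tube (np.float32(3.67669), np.float32(0.56577736), np.float32(0.17498437), np.float64(0.056917273780696526), 709) ((0.5656239986419678, 0.17600789666175842), (0.11945806443691254, 0.037354763597249985), 2.82728910446167) [0.56577737 0.17498436 0.05682118]
bar (np.float32(-80.780396), np.float32(0.47844487), np.float32(0.11332319), np.float64(0.05728638715394621), 283) ((0.4949648082256317, 0.1140199676156044), (0.04690144583582878, 0.1804521083831787), 8.656039237976074)
hinge [0.49367723 0.03134708 0.06422492] knob [0.47160983 0.15351002 0.09589786]
catchblk [0.64985847 0.05026027 0.04354547]
handle (np.float32(-6.954682), np.float32(0.51215786), np.float32(0.40184963), np.float64(0.03300934633010185), 401) [0.51215786 0.40184963 0.03305426]
blade (np.float32(83.34849), np.float32(0.57908565), np.float32(0.3947798), np.float64(0.043198536390136724), 98) ((0.5764768123626709, 0.39501452445983887), (0.08057483285665512, 0.012532013468444347), 83.1065444946289) [0.57908563 0.39477981 0.04321274]
foot (np.float32(82.98469), np.float32(0.4483347), np.float32(0.4118812), np.float64(0.03302869911329959), 116) ((0.45132750272750854, 0.40936246514320374), (0.054828256368637085, 0.017456572502851486), 83.71990966796875)
bottle 154 [0.728 0.207 0.051]
can 241 [0.743 0.027 0.052]
bk 55 [ 0.712 -0.131  0.067]
```

carry_out([
  [[-0.06,-0.005,0],-0.2,-1],
  [[-0.12,-0.01,0],-0.4,-1],
  [[-0.18,-0.015,0],-0.6,-1],
  [[-0.24,-0.02,0],-0.79,-1],
  [[-0.3,-0.025,0.02],-0.79,-1],
  [[-0.35,-0.029,0.05],-0.79,-1],
  [[-0.389,-0.031,0.09],-0.79,-1],
  [[-0.389,-0.031,0.09],-0.79,-1],
  [[-0.389,-0.031,0.09],-0.79,-1],
])

```text
time: 1.23
tool_pos: [0.508, 0.4031, 0.0889]
ee_rot: [3.141, -0.001, 3.022]
wrist_force: [0.4, -0.3, -0.9]
width: 0.0941
finger_force: 0.0
```

Run:
```python
from bench import robot
import cv2,numpy as np
s=robot.snapshot("scene");i=s["image"][120:300,130:400,::-1]
cv2.imwrite("pics/s1.png",cv2.resize(i,None,fx=2.8,fy=2.8,interpolation=cv2.INTER_CUBIC))
o=robot.get_obs();print({k:np.round(v,4).tolist() for k,v in o.items()})
```

```text
{'time': 1.275, 'joint_positions': [0.5839, 0.3351, 1.2521, 0.0006, 1.5523, -0.8681], 'qvel': [0.011, -0.0216, -0.0116, -0.0027, -0.0025, -0.0018], 'joint_torque': [-0.6773, -42.1225, -28.7364, -0.0033, 0.0692, 0.0014], 'tool_pos': [0.5081, 0.4038, 0.0902], 'ee_rot': [3.1398, 0.0012, 3.0228], 'wrist_force': [0.4728, -0.2898, -0.1377], 'wrist_torque': [-0.0084, 0.0348, 0.0241], 'finger_force': 0.0, 'width': 0.0941}
```

View pics/s1.png

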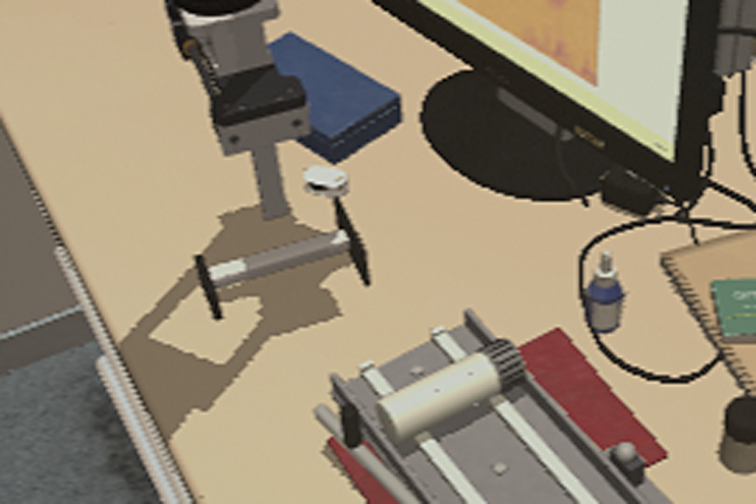

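The gripper stands over the handle (about (270,215) in the crop); the handle runs from (215,275) to (345,240). I go down and grip.

carry_out([
  [[0,0,0.04],0,-1],
  [[0,0,0.07],0,-1],
  [[0,0,0.081],0,-1],
  [[0,0,0.081],0,-1],
  [[0,0,0.081],0,1],
  [[0,0,0.081],0,1],
  [[0,0,0.081],0,1],
  [[0,0,0.081],0,1],
  [[0,0,0.081],0,1],
  [[0,0,0.081],0,1],
])

```text
time: 2.52
tool_pos: [0.5085, 0.4026, 0.0075]
ee_rot: [-3.142, -0.0, 3.022]
wrist_force: [0.0, 0.9, -0.2]
width: 0.0377
finger_force: 0.0
```

carry_out([
  [[0,0,0],0,1],
  [[0,0,0],0,1],
  [[0,0,0],0,1],
  [[0,0,0],0,1],
  [[0,0,0],0,1],
])

```text
time: 3.15
tool_pos: [0.5085, 0.4027, 0.0076]
ee_rot: [3.141, 0.0, 3.022]
wrist_force: [0.3, 0.4, -0.6]
width: 0.0005
finger_force: 0.0
```

Run:
```python
from bench import robot
import cv2,numpy as np
s=robot.snapshot("scene");i=s["image"][120:300,130:400,::-1]
t=robot.snapshot("top")["image"][150:330,130:270,::-1]
np.savez("s2.npz",**s)
cv2.imwrite("pics/s2.png",cv2.resize(np.hstack([i[:,:130],t]),None,fx=2.9,fy=2.9,interpolation=cv2.INTER_CUBIC))
```

```text
(no output)
```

View pics/s2.png

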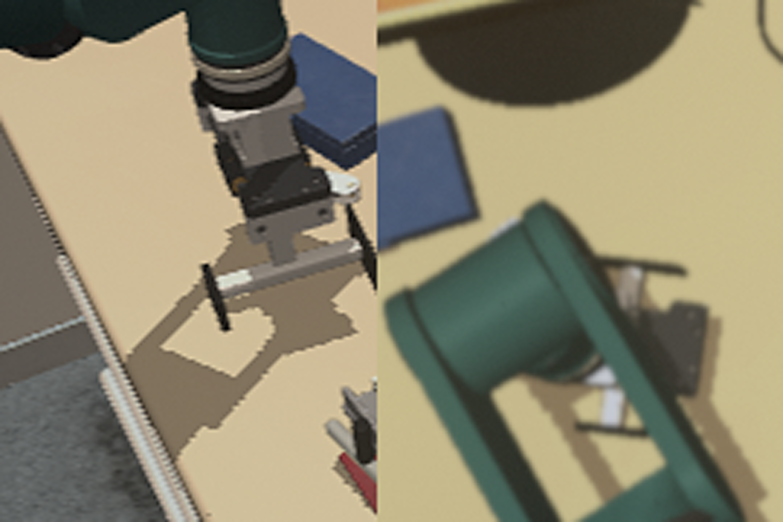

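Run:
```python
from h import *
from bench import robot
s=np.load("s2.npz");W=world(s)
q=W[120:300,130:260]
for v in range(180,240,4):
    print(v,[ (u,*W[v,u].round(3).tolist()) for u in (222,226,230)])
print(proj(s,[[.5085,.4027,.0076],[.5085,.4027,.05],[.5085,.4027,.1],[.583,.394,.04],[.448,.41,.03]]).round(0).tolist())
print(proj(s,[[.5085,.4497,.0076],[.5085,.3557,.0076]]).round(0))
print(robot.get_obs()["width"])
```

```text
180 [(222, 0.495, 0.347, 0.176), (226, 0.504, 0.346, 0.173), (230, 0.51, 0.339, 0.175)]
184 [(222, 0.491, 0.338, 0.173), (226, 0.497, 0.329, 0.177), (230, 0.504, 0.324, 0.177)]
188 [(222, 0.486, 0.327, 0.172), (226, 0.492, 0.316, 0.177), (230, 0.501, 0.316, 0.173)]
192 [(222, 0.481, 0.316, 0.17), (226, 0.49, 0.316, 0.167), (230, 0.499, 0.316, 0.162)]
196 [(222, 0.48, 0.317, 0.159), (226, 0.49, 0.321, 0.152), (230, 0.498, 0.32, 0.148)]
200 [(222, 0.48, 0.325, 0.141), (226, 0.489, 0.323, 0.138), (230, 0.498, 0.327, 0.131)]
204 [(222, 0.516, 0.466, 0.002), (226, 0.506, 0.391, 0.065), (230, 0.515, 0.391, 0.061)]
208 [(222, 0.51, 0.452, 0.001), (226, 0.503, 0.391, 0.053), (230, 0.513, 0.389, 0.05)]
212 [(222, 0.495, 0.404, 0.034), (226, 0.503, 0.398, 0.034), (230, 0.512, 0.392, 0.035)]
216 [(222, 0.49, 0.391, 0.033), (226, 0.5, 0.394, 0.025), (230, 0.509, 0.391, 0.023)]
220 [(222, 0.492, 0.411, 0.001), (226, 0.501, 0.406, 0.001), (230, 0.511, 0.404, -0.002)]
224 [(222, 0.487, 0.398, 0.001), (226, 0.496, 0.394, -0.0), (230, 0.505, 0.388, 0.0)]
228 [(222, 0.481, 0.383, 0.002), (226, 0.49, 0.379, 0.001), (230, 0.5, 0.377, -0.002)]
232 [(222, 0.476, 0.371, 0.002), (226, 0.485, 0.369, -0.002), (230, 0.493, 0.359, 0.003)]
236 [(222, 0.472, 0.362, -0.003), (226, 0.479, 0.353, 0.001), (230, 0.488, 0.35, -0.001)]
[[229.0, 218.0], [226.0, 205.0], [223.0, 190.0], [256.0, 200.0], [204.0, 218.0]]
[[222. 207.]
 [236. 229.]]
0.0004467791310237553
```

Run:
```python
from h import *
s=np.load("s2.npz")
i=s["image"][170:250,185:275,::-1]
cv2.imwrite("pics/s3.png",cv2.resize(i,None,fx=7,fy=7,interpolation=cv2.INTER_CUBIC))
```

```text
(no output)
```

View pics/s3.png

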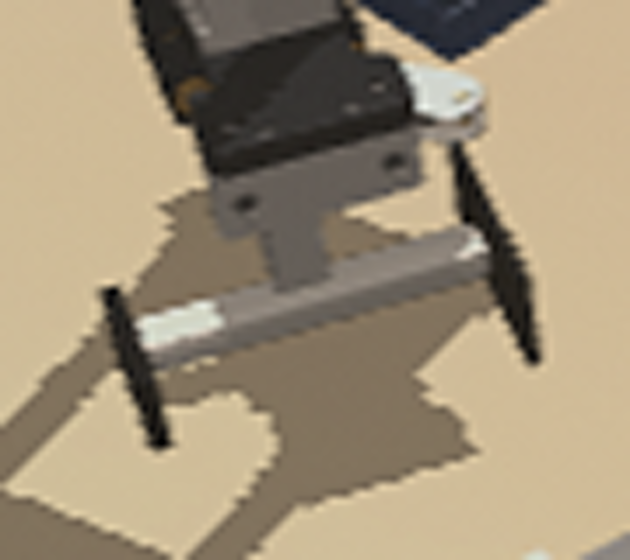

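The fingers closed to nothing just above the handle's top (finger ends at about (300,280) in the crop), so the true fingertips sit some 25 mm higher than reported. I raise the closed fingers and measure the tip by depth.

carry_out([
  [[0,0,-0.04],0,1],
  [[0,0,-0.08],0,1],
  [[0,0,-0.08],0,1],
  [[0,0,-0.08],0,1],
])

```text
time: 3.75
tool_pos: [0.508, 0.4024, 0.0867]
ee_rot: [-3.141, -0.001, 3.022]
wrist_force: [-0.2, -0.2, -0.3]
width: 0.0005
finger_force: 0.0
```

Run:
```python
from h import *
from bench import robot
s=robot.snapshot("scene");W=world(s);np.savez("s4.npz",**s)
o=robot.get_obs();print(o["tool_pos"],o["joint_positions"])
p=o["tool_pos"]
m=(abs(W[...,0]-p[0])<.04)&(abs(W[...,1]-p[1])<.05)&(W[...,2]>.045)&(W[...,2]<.2)
for z in np.arange(.05,.2,.006):
    q=W[m&(abs(W[...,2]-z)<.003)]
    if len(q):print(round(z,3),len(q),q[:,0].min().round(3),q[:,0].max().round(3),q[:,1].min().round(3),np.median(q[:,1]).round(3),q[:,1].max().round(3))
```

```text
[0.50753324 0.40206054 0.08564461] [ 5.82400195e-01  3.38293818e-01  1.25712372e+00  5.37277002e-05
  1.54928350e+00 -8.68457485e-01]
0.11 1 0.512 0.512 0.401 0.401 0.401
0.116 4 0.5 0.518 0.395 0.397 0.402
0.122 6 0.5 0.515 0.389 0.393 0.408
0.128 23 0.5 0.518 0.387 0.39 0.411
0.134 16 0.498 0.516 0.388 0.391 0.407
0.14 20 0.5 0.516 0.387 0.39 0.407
0.146 19 0.499 0.517 0.386 0.391 0.392
0.152 20 0.5 0.517 0.388 0.39 0.398
0.158 11 0.5 0.516 0.387 0.39 0.393
```

carry_out([
  [[0,0,0],0,-1],
  [[0,0,0],0,-1],
  [[0,0,0],0,-1],
  [[0,0,0],0,-1],
  [[0,0,0],0,-1],
  [[0,0,0.03],0,-1],
  [[0,0,0.06],0,-1],
  [[0,0,0.08],0,-1],
  [[0,0,0.09],0,-1],
  [[0,0,0.09],0,-1],
])

```text
time: 5.05
tool_pos: [0.5083, 0.4026, -0.0028]
ee_rot: [-3.141, -0.001, 3.022]
wrist_force: [0.3, -0.5, 0.6]
width: 0.0934
finger_force: 0.0
```

carry_out([
  [[0,0,0.005],0,-1],
  [[0,0,0.01],0,-1],
  [[0,0,0.014],0,-1],
  [[0,0,0.014],0,-1],
  [[0,0,0.014],0,0.5],
  [[0,0,0.014],0,1],
  [[0,0,0.014],0,1],
  [[0,0,0.014],0,1],
  [[0,0,0.014],0,1],
  [[0,0,0.014],0,1],
])

```text
time: 6.3
tool_pos: [0.5085, 0.4027, -0.0164]
ee_rot: [3.142, -0.0, 3.022]
wrist_force: [-0.6, -0.4, -0.2]
width: 0.0378
finger_force: 0.0
```

carry_out([
  [[0,0,0],0,1],
  [[0,0,0],0,1],
  [[0,0,0],0,1],
  [[0,0,0],0,1],
])

```text
time: 6.8
tool_pos: [0.5085, 0.4026, -0.0164]
ee_rot: [-3.142, -0.0, 3.022]
wrist_force: [0.1, 0.4, 0.5]
width: 0.0175
finger_force: 30.0
```

carry_out([
  [[0,0,-0.03],0,1],
  [[0,0,-0.06],0,1],
  [[-0.01,-0.015,-0.06],1,1],
  [[-0.02,-0.03,-0.06],2,1],
  [[-0.03,-0.045,-0.06],3,1],
  [[-0.04,-0.06,-0.06],4,1],
  [[-0.05,-0.07,-0.06],5,1],
  [[-0.059,-0.085,-0.06],6,1],
  [[-0.059,-0.085,-0.06],7,1],
  [[-0.059,-0.085,-0.06],7.93,1],
])

```text
time: 8.05
tool_pos: [0.5568, 0.3108, 0.0431]
ee_rot: [-3.141, 0.0, 1.632]
wrist_force: [0.3, 0.9, -1.2]
width: 0.0177
finger_force: 30.0
```

carry_out([
  [[0,0,0.015],0,1],
  [[0,0,0.03],0,1],
  [[0,0,0.03],0,1],
  [[0,0,0.03],0,1],
])

```text
time: 8.55
tool_pos: [0.5567, 0.3113, 0.0132]
ee_rot: [-3.141, 0.0, 1.638]
wrist_force: [0.4, -0.4, -0.5]
width: 0.0178
finger_force: 30.0
```

Run:
```python
from h import *
from bench import robot
s=robot.snapshot("scene");W=world(s);np.savez("s5.npz",**s)
o=robot.get_obs();print(o["tool_pos"],o["ee_rot"],o["wrist_force"])
O=np.array([.5708,.1063]);a=np.radians(-86.2);ex=np.array([np.cos(a),np.sin(a)]);ey=np.array([-ex[1],ex[0]])
C=np.dstack([(W[...,:2]-O)@ex,(W[...,:2]-O)@ey,W[...,2]])
dark=s["image"].max(-1)<60
q=C[dark&(C[...,0]>-.16)&(C[...,0]<-.10)&(abs(C[...,1])<.06)&(W[...,2]>.015)&(W[...,2]<.09)]
print("blade",len(q),q.min(0).round(3),q.max(0).round(3),np.median(q,0).round(3))
r=cv2.minAreaRect(q[:,:2].astype('f4'));print(r)
i=s["image"][120:300,170:410,::-1];cv2.imwrite("pics/s5.png",cv2.resize(i,None,fx=3.3,fy=3.3,interpolation=cv2.INTER_CUBIC))
```

```text
[0.55710345 0.31143556 0.01380671] [ 3.14109828e+00 -2.78485526e-04  1.63824543e+00] [ 0.84711023  0.13901786 -0.30065704]
blade 430 [-0.136 -0.039  0.031] [-0.126  0.039  0.078] [-0.131 -0.002  0.056]
((-0.13106277585029602, -0.00043071433901786804), (0.0780043825507164, 0.009780907072126865), 88.67169189453125)
```

View pics/s5.png

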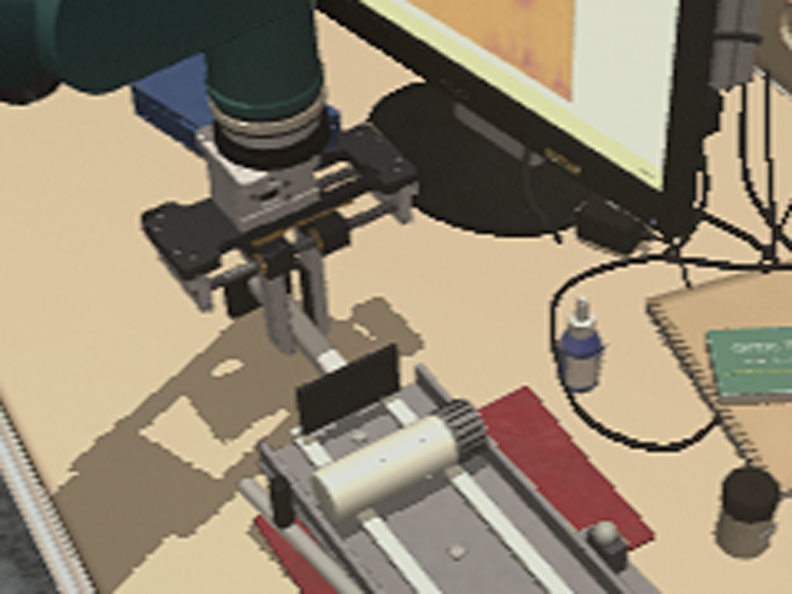

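The pusher is held level, with the blade at (350,385) in the crop, just before the cradle's near end and centred about the tube at (400,465). I push slowly.

carry_out([
  [[-0.015,0,0],0,1],
  [[-0.028,0,0],0,1],
  [[-0.035,0,0],0,1],
  [[-0.041,0,0],0,1],
  [[-0.047,0,0],0,1],
  [[-0.054,0,0],0,1],
  [[-0.062,0,0],0,1],
  [[-0.07,0,0],0,1],
  [[-0.078,0,0],0,1],
  [[-0.086,0,0],0,1],
])

```text
time: 9.85
tool_pos: [0.5627, 0.2249, 0.0136]
ee_rot: [3.142, -0.0, 1.638]
wrist_force: [0.8, 0.2, -2.2]
width: 0.0176
finger_force: 30.0
```

```bash
cat > m.py <<'E'
from h import *
from bench import robot
s=robot.snapshot("scene");W=world(s)
o=robot.get_obs();print(o["time"],o["tool_pos"],o["ee_rot"],o["wrist_force"])
O=np.array([.5708,.1063]);a=np.radians(-86.2);ex=np.array([np.cos(a),np.sin(a)]);ey=np.array([-ex[1],ex[0]])
C=np.dstack([(W[...,:2]-O)@ex,(W[...,:2]-O)@ey,W[...,2]])
def rep(n,q):
    if len(q)>5:print(n,len(q),"5%",np.percentile(q,5,0).round(3),"95%",np.percentile(q,95,0).round(3),"med",np.median(q,0).round(3))
b=(abs(C[...,1])<.06)&(C[...,0]<.116)&(C[...,0]>-.15)
q=C[b&(W[...,2]>.0525)&(W[...,2]<.0605)&(s["image"].min(-1)>100)];rep("tube top",q)
q=C[b&(W[...,2]>.03)&(W[...,2]<.09)&(s["image"].max(-1)<60)&(abs(C[...,1])<.041)];rep("dark",q)
E
python3 m.py
```

```text
9.9 [0.56279863 0.22378762 0.01358617] [-3.14154028e+00  9.53799451e-04  1.63678807e+00] [ 0.7158237  -1.19443666 -1.20733482]
tube top 508 5% [-0.037 -0.055  0.053] 95% [-0.009  0.048  0.06 ] med [-0.019 -0.007  0.058]
dark 345 5% [-0.117 -0.036  0.05 ] 95% [-0.043  0.036  0.076] med [-0.045  0.002  0.066]
```

carry_out([
  [[-0.008,0,0],0,1],
  [[-0.017,0,0],0,1],
  [[-0.026,0,0],0,1],
  [[-0.035,0,0],0,1],
  [[-0.044,0,0],0,1],
  [[-0.053,0,0],0,1],
  [[-0.062,0,0],0,1],
  [[-0.071,0,0],0,1],
  [[-0.08,0,0],0,1],
  [[-0.088,0,0],0,1],
])

```text
time: 11.15
tool_pos: [0.5686, 0.137, 0.0136]
ee_rot: [3.142, -0.0, 1.638]
wrist_force: [0.0, 0.8, -0.1]
width: 0.018
finger_force: 30.0
```

```bash
python3 m.py
```

```text
11.2 [0.56867161 0.1360276  0.01358086] [3.14158507e+00 8.82828932e-04 1.63682137e+00] [ 0.12856435 -0.21705079 -0.49413157]
tube top 560 5% [ 0.051 -0.056  0.053] 95% [0.079 0.045 0.06 ] med [ 0.069 -0.008  0.058]
dark 405 5% [-0.089 -0.036  0.046] 95% [0.045 0.035 0.076] med [ 0.043 -0.002  0.065]
```

carry_out([
  [[-0.005,0,0],0,1],
  [[-0.01,0,0],0,1],
  [[-0.014,0,0],0,1],
  [[-0.018,0,0],0,1],
  [[-0.022,0,0],0,1],
  [[-0.025,0,0],0,1],
  [[-0.028,0,0],0,1],
  [[-0.03,0,0],0,1],
  [[-0.03,0,0],0,1],
])

```text
time: 12.32
tool_pos: [0.5705, 0.1076, 0.0136]
ee_rot: [-3.142, -0.0, 1.637]
wrist_force: [0.3, -0.7, -1.2]
width: 0.0179
finger_force: 30.0
```

```bash
python3 m.py
```

```text
12.375 [0.57050859 0.10769832 0.01355889] [ 3.14159191e+00 -1.53047288e-04  1.63754104e+00] [-0.9974487  -0.25309758 -0.66571365]
tube top 583 5% [ 0.088 -0.054  0.053] 95% [0.112 0.05  0.059] med [ 0.102 -0.006  0.056]
dark 491 5% [-0.002 -0.036  0.036] 95% [0.074 0.035 0.076] med [0.073 0.001 0.061]
```

carry_out([
  [[0.005,0,0],0,1],
  [[0.03,0,0],0,1],
  [[0.07,0,0],0,1],
  [[0.11,0,0],0,1],
  [[0.15,0,0],0,1],
  [[0.19,0,0],0,1],
  [[0.23,0,0],0,1],
  [[0.26,-0.015,0],0,1],
  [[0.29,-0.031,0],0,1],
  [[0.29,-0.031,0],0,1],
])

```text
time: 13.62
tool_pos: [0.5184, 0.3975, 0.0134]
ee_rot: [-3.141, -0.001, 1.642]
wrist_force: [0.2, -0.8, -1.6]
width: 0.0177
finger_force: 30.0
```

carry_out([
  [[0,0,0.012],0,1],
  [[0,0,0.022],0,1],
  [[0,0,0.027],0,1],
  [[0,0,0.029],0,1],
  [[0,0,0.0295],0,1],
  [[0,0,0.0295],0,1],
])

```text
time: 14.38
tool_pos: [0.5205, 0.3951, -0.0155]
ee_rot: [3.141, -0.0, 1.638]
wrist_force: [-0.1, -0.2, -1.2]
width: 0.0179
finger_force: 30.0
```

```bash
python3 m.py
```

```text
14.425 [ 0.52053034  0.39515272 -0.01540779] [ 3.14077883e+00 -4.94162620e-04  1.63756737e+00] [ 0.47316228 -0.347056   -1.86207717]
tube top 545 5% [ 0.089 -0.055  0.053] 95% [0.111 0.046 0.059] med [ 0.102 -0.01   0.056]
```

carry_out([
  [[0,0,0.0008],0,1],
  [[0,0,0.0008],0,1],
  [[0,0,0.0008],0,0.2],
  [[0,0,0.0008],0,-0.2],
  [[0,0,0.0008],0,-0.4],
  [[0,0,0.0008],0,-0.4],
  [[0,0,0.0008],0,-0.4],
  [[0,0,-0.04],0,-0.4],
  [[0,0,-0.08],0,-0.4],
  [[0,0,-0.12],0,-0.4],
])

```text
time: 15.68
tool_pos: [0.5201, 0.3949, 0.1053]
ee_rot: [-3.141, 0.0, 1.638]
wrist_force: [-0.0, 0.3, -0.3]
width: 0.0658
finger_force: 0.0
```

Run:
```python
from h import *
from bench import robot
o=robot.get_obs();print(o["tool_pos"],o["ee_rot"],o["width"])
s=robot.snapshot("scene");i=s["image"][120:320,150:400,::-1];cv2.imwrite("pics/s6.png",cv2.resize(i,None,fx=2.9,fy=2.9,interpolation=cv2.INTER_CUBIC))
W=world(s)
q=W[(s["image"].max(-1)<60)&(W[...,2]>.003)&(W[...,2]<.06)&(abs(W[...,0]-.52)<.06)&(abs(W[...,1]-.32)<.03)]
print("blade",np.percentile(q,[3,97],axis=0).round(3))
q=W[(abs(W[...,0]-.5208)<.03)&(abs(W[...,1]-.395)<.06)&(W[...,2]>.028)&(W[...,2]<.042)];print("handle z",np.median(q[:,2]), np.polyfit(q[:,1],q[:,2],1))
k=W[(W[...,2]>.085)&(W[...,2]<.105)&(abs(W[...,0]-.4716)<.03)&(abs(W[...,1]-.1535)<.03)];print("knob",k.mean(0),len(k))
```

```text
[0.52006778 0.394913   0.10526296] [-3.14147250e+00  1.60036555e-05  1.63766705e+00] 0.06583731610744736
blade [[0.489 0.317 0.006]
 [0.561 0.325 0.046]]
handle z 0.033737879758149764 [-0.00592017  0.03607144]
knob [0.47181816 0.14927736 0.09419406] 48
```

View pics/s6.png

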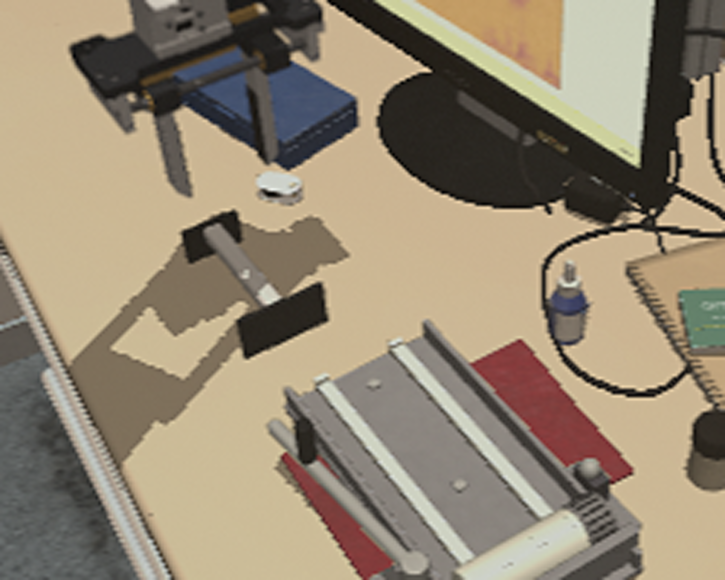

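The pusher stands free on the worktop at (255,280), the tube lies in the seat at (530,545), knob at (300,410). Now to the knob's outer side with closed fingers.

carry_out([
  [[-0.02,-0.02,0],0,1],
  [[-0.06,-0.05,0],0,1],
  [[-0.11,-0.08,0],-0.3,1],
  [[-0.16,-0.099,0],-0.65,1],
  [[-0.21,-0.099,0],-0.65,1],
  [[-0.241,-0.099,0],-0.65,1],
  [[-0.241,-0.099,0.02],-0.65,1],
  [[-0.241,-0.099,0.04],-0.65,1],
  [[-0.241,-0.099,0.04],-0.65,1],
  [[-0.241,-0.099,0.04],-0.65,1],
])

```text
time: 16.98
tool_pos: [0.4379, 0.1481, 0.0647]
ee_rot: [3.141, -0.0, 1.751]
wrist_force: [-0.3, 0.0, -0.2]
width: 0.0003
finger_force: 0.0
```

```bash
cat > k.py <<'E'
from h import *
from bench import robot
o=robot.get_obs();p=np.array(o["tool_pos"]);print(o["time"],p.round(4),np.round(o["ee_rot"],3),o["width"],np.round(o["wrist_force"],1))
a=np.radians(-86.2);ex=np.array([np.cos(a),np.sin(a)]);ey=np.array([-ex[1],ex[0]]);H=np.array([.4937,.0312])
y=o["ee_rot"][2];tx=np.array([np.cos(y),np.sin(y)]);ty=np.array([np.sin(y),-np.cos(y)])
for th in(1.684,1.5,1.3,1.1,.9,.7,.5,.35,.25,.18,.12,.06,0):
    for g in(.0195,):
        s,c=np.sin(th),np.cos(th);F=H+.125*(-s*ex+c*ey)-g*(c*ex+s*ey)
        t=np.degrees(a+th)+90-90 # tangent direction of tool y
        yaw=np.arctan2(*( (c*ex+s*ey)*[1,-1]))  # sin=ty_x, cos=-ty_y
        d=F-p[:2];turn=-np.degrees((yaw-y+np.pi)%(2*np.pi)-np.pi)/10
        print(th,"tx %.4f ty %.4f turn %.2f"%(d@tx,d@ty,turn))
for n in("scene","top"):
    W=world(robot.snapshot(n))
    m=(abs(W[...,0]-p[0])<.035)&(abs(W[...,1]-p[1])<.035)&(W[...,2]>.06)&(W[...,2]<.15)
    q=W[m];q=q[np.hypot(*(q[:,:2]-p[:2]).T)<.02]
    if len(q)>10:print(n,len(q),"tip z",np.sort(q[:,2])[[0,3,8]],"x",np.percentile(q[:,0],[3,97]),"y",np.percentile(q[:,1],[3,97]))
E
python3 k.py
```

```text
16.975 [0.4379 0.1481 0.0647] [ 3.141 -0.     1.751] 0.0002726647251501522 [-0.3  0.  -0.2]
1.684 tx 0.0000 ty 0.0145 turn 0.01
1.5 tx 0.0015 ty 0.0377 turn 1.06
1.3 tx -0.0018 ty 0.0627 turn 2.21
1.1 tx -0.0100 ty 0.0866 turn 3.35
0.9 tx -0.0228 ty 0.1084 turn 4.50
0.7 tx -0.0396 ty 0.1273 turn 5.64
0.5 tx -0.0599 ty 0.1424 turn 6.79
0.35 tx -0.0768 ty 0.1509 turn 7.65
0.25 tx -0.0887 ty 0.1551 turn 8.22
0.18 tx -0.0973 ty 0.1573 turn 8.62
0.12 tx -0.1047 ty 0.1588 turn 8.97
0.06 tx -0.1123 ty 0.1598 turn 9.31
0 tx -0.1198 ty 0.1603 turn 9.65
scene 274 tip z [0.09140846 0.09378934 0.09797579] x [0.42614892 0.45239893] y [0.13568814 0.15190045]
```

carry_out([
  [[0,0,0.021],0,1],
  [[0,0,0.021],0,1],
  [[0,0.015,0.021],0,1],
  [[0.001,0.026,0.021],0.5,1],
  [[0.0015,0.0377,0.021],1.06,1],
  [[0,0.05,0.021],1.65,1],
  [[-0.0018,0.0627,0.021],2.21,1],
  [[-0.005,0.075,0.021],2.8,1],
  [[-0.01,0.0866,0.021],3.35,1],
  [[-0.01,0.0866,0.021],3.35,1],
])

```text
time: 18.32
tool_pos: [0.5265, 0.1537, 0.044]
ee_rot: [3.14, -0.001, 1.167]
wrist_force: [0.1, -0.8, 0.1]
width: 0.0005
finger_force: 0.0
```

```bash
sed -i '/^for n in/,$d' k.py
cat >> k.py <<'E'
for n in("scene","top"):
    W=world(robot.snapshot(n));d=(W[...,:2]-H);cx=d@ex;cy=d@ey;r=np.hypot(cx,cy);th=np.arctan2(-cx,cy)
    m=(W[...,2]>.052)&(W[...,2]<.0605)&(r>.015)&(r<.165)&(th>-.1)&(th<2)&~((cx>.004)&(cx<.06))
    if m.sum()>10:
        h,e=np.histogram(th[m],40,(-.1,2.));j=h.argmax();print(n,"bar angle",np.median(th[m&(abs(th-(e[j]+e[j+1])/2)<.08)]),h[j],m.sum())
E
python3 k.py
```

```text
18.325 [0.5265 0.1537 0.044 ] [ 3.140e+00 -1.000e-03  1.167e+00] 0.00048283911163203493 [ 0.1 -0.8  0.1]
1.684 tx -0.0320 ty -0.0672 turn -3.34
1.5 tx -0.0180 ty -0.0486 turn -2.29
1.3 tx -0.0069 ty -0.0259 turn -1.14
1.1 tx -0.0005 ty -0.0015 turn 0.00
0.9 tx 0.0008 ty 0.0237 turn 1.15
0.7 tx -0.0028 ty 0.0487 turn 2.30
0.5 tx -0.0114 ty 0.0725 turn 3.44
0.35 tx -0.0208 ty 0.0889 turn 4.30
0.25 tx -0.0284 ty 0.0990 turn 4.87
0.18 tx -0.0344 ty 0.1056 turn 5.27
0.12 tx -0.0398 ty 0.1109 turn 5.62
0.06 tx -0.0455 ty 0.1159 turn 5.96
0 tx -0.0515 ty 0.1205 turn 6.31
scene bar angle 1.0725775469153342 48 180
top bar angle 1.1258696125600824 11 69
```

Bar follows as modelled. Continue.

carry_out([
  [[0.001,0.011,0],0.57,1],
  [[0.0008,0.0237,0],1.15,1],
  [[-0.001,0.036,0],1.72,1],
  [[-0.0028,0.0487,0],2.3,1],
  [[-0.007,0.061,0],2.87,1],
  [[-0.0114,0.0725,0],3.44,1],
  [[-0.016,0.081,0],3.9,1],
  [[-0.021,0.089,0],4.3,1],
  [[-0.0284,0.099,0],4.87,1],
  [[-0.0344,0.1056,0],5.27,1],
])

```text
time: 19.68
tool_pos: [0.6082, 0.0805, 0.0434]
ee_rot: [-3.141, -0.001, 0.246]
wrist_force: [0.9, 0.1, 0.5]
width: 0.0004
finger_force: 0.2
```

```bash
python3 k.py
```

```text
19.675 [0.6082 0.0805 0.0434] [-3.141e+00 -1.000e-03  2.460e-01] 0.000424196605892817 [0.9 0.1 0.5]
1.684 tx -0.1343 ty -0.1060 turn -8.62
1.5 tx -0.1110 ty -0.1060 turn -7.57
1.3 tx -0.0863 ty -0.1011 turn -6.42
1.1 tx -0.0630 ty -0.0913 turn -5.28
0.9 tx -0.0420 ty -0.0772 turn -4.13
0.7 tx -0.0244 ty -0.0591 turn -2.98
0.5 tx -0.0106 ty -0.0379 turn -1.84
0.35 tx -0.0032 ty -0.0205 turn -0.98
0.25 tx 0.0002 ty -0.0083 turn -0.41
0.18 tx 0.0019 ty 0.0004 turn -0.00
0.12 tx 0.0029 ty 0.0079 turn 0.34
0.06 tx 0.0033 ty 0.0155 turn 0.68
0 tx 0.0034 ty 0.0231 turn 1.03
scene bar angle 0.14189914198523074 105 256
top bar angle 0.1500589573927798 41 166
```

carry_out([
  [[0.002,0.004,0],0.2,1],
  [[0.002,0.008,0],0.4,1],
  [[0.003,0.012,0],0.6,1],
  [[0.003,0.015,0],0.8,1],
  [[0.003,0.018,0],1,1],
  [[0.003,0.019,0],1,1],
  [[0.003,0.019,0],1,1],
])

```text
time: 20.65
tool_pos: [0.6159, 0.062, 0.0432]
ee_rot: [3.14, -0.001, 0.072]
wrist_force: [0.2, 0.5, 0.8]
width: 0.0002
finger_force: 0.4
```

```bash
python3 k.py|sed -n '1p;13,$p'
```

```text
20.65 [0.6159 0.062  0.0432] [ 3.14e+00 -1.00e-03  7.20e-02] 0.000195124156954 [0.2 0.5 0.8]
0.06 tx -0.0004 ty -0.0044 turn -0.31
0 tx 0.0010 ty 0.0031 turn 0.03
scene bar angle -0.007597293139495467 108 217
top bar angle 0.03139327179356 41 144
```

carry_out([
  [[0.001,0.0015,0],0,1],
  [[0.001,0.003,0],0,1],
  [[0.001,0.003,0],0,1],
])

```text
time: 21.12
tool_pos: [0.617, 0.0592, 0.043]
ee_rot: [3.141, -0.0, 0.072]
wrist_force: [-0.5, -0.1, 0.5]
width: 0.0009
finger_force: 0.0
```

carry_out([
  [[0,-0.01,0],0,1],
  [[0,-0.03,0],0,1],
  [[0,-0.04,-0.04],0,1],
  [[0,-0.04,-0.09],0,1],
  [[0.06,-0.04,-0.15],0,1],
  [[0.12,-0.04,-0.2],0,1],
  [[0.12,-0.04,-0.2],0,1],
  [[0.12,-0.04,-0.2],0,1],
])

```text
time: 22.12
tool_pos: [0.7355, 0.1099, 0.2435]
ee_rot: [-3.141, -0.003, 0.073]
wrist_force: [0.5, -0.7, 0.1]
width: 0.0008
finger_force: 0.0
```

```bash
python3 k.py|sed -n '1p;13,$p'; python3 m.py
python3 - <<'E'
from h import *
from bench import robot
i=robot.snapshot("top")["image"][180:310,190:420,::-1]
cv2.imwrite("pics/t9.png",cv2.resize(i,None,fx=3.4,fy=3.4,interpolation=cv2.INTER_CUBIC))
E
```

```text
22.125 [0.7355 0.1099 0.2435] [-3.141e+00 -3.000e-03  7.300e-02] 0.000805513042473521 [ 0.5 -0.7  0.1]
0.06 tx -0.1232 ty 0.0347 turn -0.30
0 tx -0.1218 ty 0.0422 turn 0.04
scene bar angle -0.01015558261457902 69 134
22.275 [0.73224032 0.10920403 0.24144848] [-3.14138354  0.00323626  0.07298542] [-0.34445217  0.14612708 -0.92184288]
tube top 756 5% [ 0.07  -0.055  0.053] 95% [0.112 0.049 0.06 ] med [ 0.098 -0.009  0.056]
dark 41 5% [0.07  0.036 0.056] 95% [0.09  0.041 0.089] med [0.074 0.038 0.074]
```

View pics/t9.png

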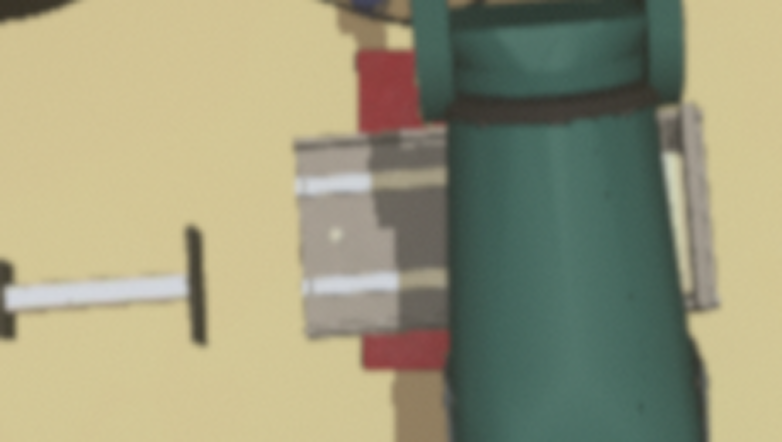

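The arm hides the middle of the top view (from x≈450 to 660). The pusher stands clear at (100,290), and the tube lies against the end stop at (675,230). The scene camera's depth puts the bar at about 0 rad, so I hand in.

```bash
python3 -c "
from bench import robot
print(robot.close_job())"
```

```text
the job is handed in; nothing more can be done
None
```

The job is handed in, but no verdict came back: the tube is in the seat, the keeper bar reads about 0 rad (shut) on the scene camera, and the pusher is standing free on the bare worktop. My last look did not re-measure the bystanders.

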